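Run the check probe through a welded bracket's bore

ROBOT

A 7-joint arm with a two-finger parallel gripper is mounted at the origin on the work surface. World frame = base frame: x ahead of the robot, y to its left, z up, the work surface at z = 0. Lengths are in m, angles in rad, forces in N, time in s.
With the tool pointing down it reaches from about 0.4 to 0.925 m from the base axis. Payload 5.6 kg.
Tool frame: the origin (TCP) lies between the finger pads; the fingertips stand 25 mm ahead of it and the grasp point (between the pads) lies 6 mm ahead of it; z points along the fingers, y is the line along which they close (so a half turn about z gives the same grasp; the last joint's range is limited). The gripper opens to 85 mm and grips with 20 to 120 N. Pads are 22 mm wide; open, the fingers measure 114 mm over their backs; the gripper's body (76 mm by 85 mm) begins 54 mm behind the grasp point. The pads swing forward as they close: fully open they stand 13 mm farther back than shut.
Start: joints at [-1.331, 0.468, -0.012, 1.603, 0.006, 1.071, -0.056], TCP at [0.181, 0.624, 0.256] pointing down, gripper open.
Joint ranges: [-2.53, 2.53], [-0.31, 2.02], [-1.57, 1.55], [0.28, 2.44], [-1.29, 4.43], [0.15, 1.84], [-2.92, 2.92]. Speed limits (rad/s): [2.57, 2.57, 3.14, 3.14, 3.14, 3.14, 3.14].

INTERFACE

Orientations are given as a unit quaternion [w, x, y, z].
In Python, from rig import env, eyes gives the robot as it stands. Calls block until the motion is done:
- env.move_ptp(position, orientation): joint-space move of the TCP to a pose.
- env.move_l(position, speed=0.15, frame=None, stop_force=None): straight line of the TCP; frame=None keeps the orientation; speed is the mean speed in m/s. With stop_force (N) it stops when the force on the tool has changed by that much, and returns True; else False.
- env.move_joints(angles): joint-space move.
- env.let_go() and env.gripper_close(grip_force=None): open the fingers fully, or close them until they stop; grip_force is the grip in N (None keeps the last).
- env.dwell(seconds).
- env.inverse_kinematics(position, orientation): joint angles nearest the present ones, or None.
- env.state(): the state.
- eyes.grab_frame(name): name is "scene" or "side" or "wrist"; returns the picture (480x640x3 uint8, red, green, blue); there is no depth.
- eyes.camera_params(name): a dict with "fx", "fy", "cx", "cy" (pixels), "R" (3x3) and "t" (3): a world point X has camera coordinates R X + t. Camera axes: x right, y down, z forward; pixel columns grow to the right and rows downward; lengths in m; the calibration is good to about 2 mm. The wrist camera is an equidistant fisheye: a pixel r from the principal point sees the ray r / f radians off the axis. A picture is of the moment at which its call begins: read the wrist's pose just before it. camera_params takes no time and is no camera call; for the wrist camera it gives the pose at the moment of the call.
A pose or a line that the arm cannot do raises env.PlanningError and nothing moves.
- env.sign_off(): hands the job in; it is judged then, once.
The state is a dict: "time": time; "qpos": joint angles; "qvel": joint speeds; "joint_efforts": joint torques, N m; "ee_pos": TCP position; "tcp_rot": TCP orientation; "force": force on the tool from outside, world axes, zero at the start; "ft_torque": the same for the moment, N m; "gripper_width": finger opening in m; "grasp_force": force on a finger pad.
Only numpy, scipy, OpenCV 4.12 (cv2) and the standard library are available. Lean on these libraries where they do the work, as an engineer would, in place of code of your own. Each camera call takes 0.05 s, during which the arm holds its last target. There are 200 camera calls.

TASK

Check that the bored bracket is clear of weld spatter: slide it along its rails until its bore faces the probe, then push the probe block forward along its track, fully home against the rail, so that the pin passes right through the bore. Leave the plain bracket and the other things on the bench where they are, and leave the probe in the bore.

Things in the scene. Friction and masses are not known exactly. Their poses are not given: they have to be found in the camera images.
- fixture: Fixed T-shaped steel checking fixture: a nest (channel along its y) crossed at its middle by the probe's line (its x axis; the track lies on the -x side, towards the robot). +x is the direction in which the probe is pushed. Origin: on the bench under the nest's middle. The floor of nest and track is 10 mm above the bench.
- nest (a point): Middle of the nest's floor, 10 mm above the fixture's origin. The nest runs along y, 330 mm long, open at both ends and above, between two rails at x = +-26.5 to +-38 mm, 14 mm high above this floor; their lips (10 to 14 mm above floor) reach in to x = +-21.5 mm over the brackets' foot plates.
- track (a point): Point on the track's floor, on its centre line, 130 mm before (-x) the nest's middle. The track runs along the fixture's x from x = -38 mm (nest's front rail) to -225 mm, between side rails with inner faces at y = +-15.8 mm, 10 mm wide, 12 mm high above floor.
- bored_bracket: Loose welded steel bracket, 0.4 kg, in the nest left or right of the probe's line: foot plate 50 (x) x 80 (y) x 8 mm, upright lug 8 mm thick (x), 50 mm wide (y), top 50 mm above the foot's underside; a round bush (24 mm outside, 24 mm long along x, bore 12 mm) passes through the lug. Origin: centre of the foot's underside; axes as the fixture's. Slides along y only.
- bore (a point): Centre of the bored bracket's bore: 30 mm above its origin, halfway along the bush; the bore's axis is the bracket's x.
- plain_bracket: Loose bracket of the same foot plate and lug but without bush or bore, in the nest on the other side of the probe's line. To be left alone. Origin: centre of the foot's underside.
- probe: Loose aluminium block in the track, 70 (x) x 30 (y) x 42 mm high, 0.27 kg; a steel pin, 8 mm diameter, 65 mm long, with a 10 mm tapered nose sticks out of its front (+x) face 30 mm above its underside. Origin: centre of the block's underside, 35 mm behind the front face. Fully home the front face touches the nest's front rail: origin at fixture x = -73 mm.
- probe_tip (a point): Tip of the pin: 100 mm ahead (+x) of the probe's origin, 30 mm above its underside. At home it is at fixture x = +27 mm, 15 mm beyond the bush.
- probe_back (a point): Centre of the block's back face, where it is pushed: 35 mm behind the probe's origin, 21 mm above its underside.
- coupon: Bystander: steel weld coupon, plate 120 x 100 x 5 mm with two short ribs, 33 mm high. Origin: centre of its underside.
- hammer: Bystander: hammer lying on the bench. Leave alone.
- brush: Bystander: brush lying on the bench. Leave alone.
- tin: Bystander: closed steel tin, 68 mm diameter, 85 mm high. Origin: centre of its underside.
Not all that is in view belongs to the job. What is shaped like the bored_bracket but green, red or turquoise is not meant.

How it is judged:
On the way, in this order (a step that is already met when the one before it is completed fails the run):
1. the bore of the bored bracket is lined up with the probe's track to within 6 mm (y of bore in the frame of fixture between -0.006 and 0.006 m), for 0.1 s.
2. the pin is through the bore (x of probe_tip in the frame of bore above 0.018 m and y of probe_tip in the frame of bore between -0.005 and 0.005 m and z of probe_tip in the frame of bore between -0.005 and 0.005 m), for 0.1 s.
At the end, for the whole second after the job is handed in: The pin stands right through the bore (tip more than 18 mm past the bore's middle, within 5 mm of its axis, within 0.12 rad of its direction), the bore within 6 mm of the track's centre line, the probe block within 4 mm of touching the nest's front rail, probe and bracket at rest (all of step 1 and all of step 2 and angle between the x axis of probe and the x axis of bore, either way round below 0.12 rad and x of probe in the frame of fixture above -0.077 m and linear speed of each of probe, bored_bracket below 0.01 m/s).
It fails at once if the plain bracket is moved more than 15 mm (distance of plain_bracket from where it was at the start of the episode above 0.015 m).
It fails at once if the coupon is moved more than 20 mm (distance of coupon from where it was at the start of the episode above 0.02 m).
It fails at once if the hammer is moved more than 20 mm (distance of hammer from where it was at the start of the episode above 0.02 m).
It fails at once if the brush is moved more than 20 mm (distance of brush from where it was at the start of the episode above 0.02 m).
It fails at once if the tin is moved more than 20 mm (distance of tin from where it was at the start of the episode above 0.02 m).
It also fails if it takes over 58 s, if anything falls off the work surface, if the arm or the gripper's body presses on something with over 40 N, if the wrist force passes 120 N, or if a joint passes its speed limit or range.

## Working session

There is one attempt and no reset: what is moved stays moved. The work goes in short steps, each a Python script; the robot and the scene stay as the last script left them, time stands still between calls to the robot, and variables do not carry over. Pictures are saved under pics/ and viewed, at most 10 in all, crops included, and the job is handed in when it is done.

```bash
mkdir -p pics; ls; python3 - <<'E'
from rig import env, eyes
import cv2
for n in ("scene","side"):
    cv2.imwrite(f"pics/{n}0.png",eyes.grab_frame(n)[:,:,::-1])
    p=eyes.camera_params(n); print(n,p)
E
```

```text
pics
scene {'fx': 590.2770179510703, 'fy': 590.2770179510703, 'cx': 331.6406981554631, 'cy': 251.18599065199857, 'R': array([[ 0.73398263,  0.67903082,  0.01366169],
       [ 0.56281321, -0.59685475, -0.57184412],
       [-0.38014573,  0.42741263, -0.82024854]]), 't': array([-0.42233891, -0.31638768,  1.59905171])}
side {'fx': 477.45980769161145, 'fy': 477.45980769161145, 'cx': 320.0969820384772, 'cy': 239.0264022175217, 'R': array([[-0.99764053, -0.06808101,  0.00885179],
       [-0.05894968,  0.78338553, -0.61873422],
       [ 0.03518968, -0.61779615, -0.78555051]]), 't': array([0.5780875 , 0.06656961, 1.03303334])}
```

View pics/scene0.png

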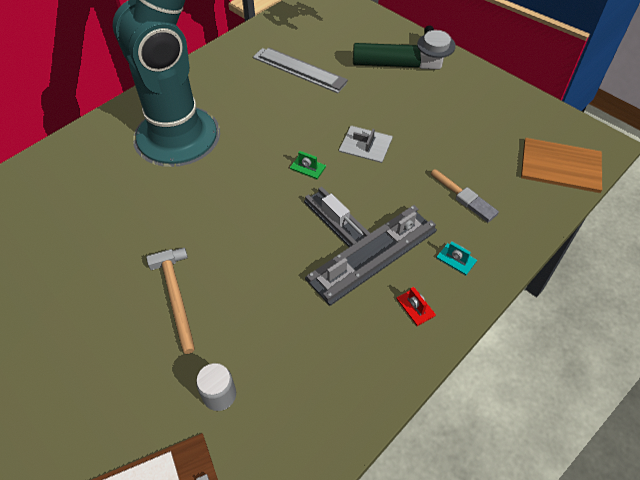

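View pics/side0.png

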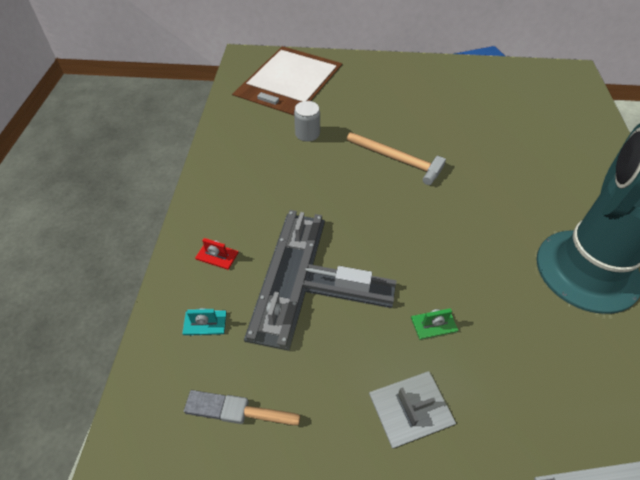

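Lookalikes in the scene view are the grey bracket at the nest's right end (405,225), the grey bracket at its left end (337,272), green (307,163), turquoise (457,257) and red (415,303). The coloured ones are excluded. The (405,225) bracket seems to carry the bush, so I'll check it in a close crop.

```bash
python3 - <<'E'
import cv2, numpy as np
a=cv2.imread("pics/scene0.png")[180:312,295:445]
b=cv2.imread("pics/side0.png")[205:355,240:405]
cv2.imwrite("pics/c1.png",cv2.resize(a,None,fx=4.5,fy=4.5,interpolation=cv2.INTER_CUBIC)[:600])
cv2.imwrite("pics/c2.png",cv2.resize(b,None,fx=4,fy=4,interpolation=cv2.INTER_CUBIC))
E
```

```text
(no output)
```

View pics/c1.png

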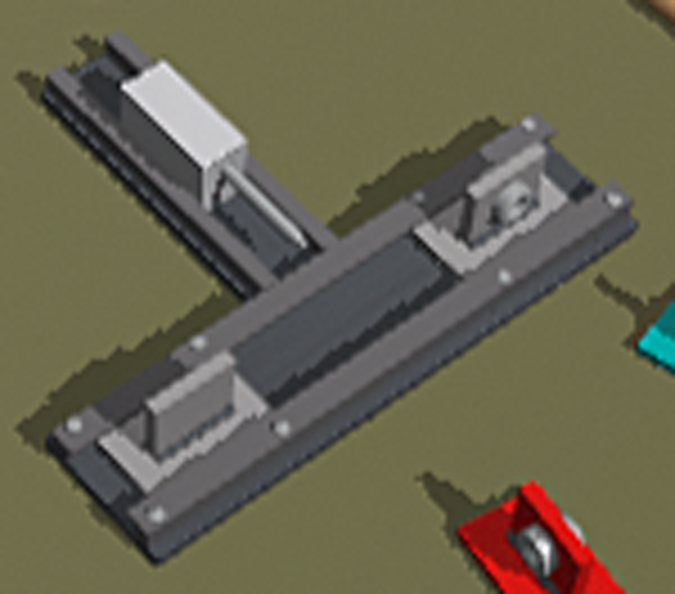

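View pics/c2.png

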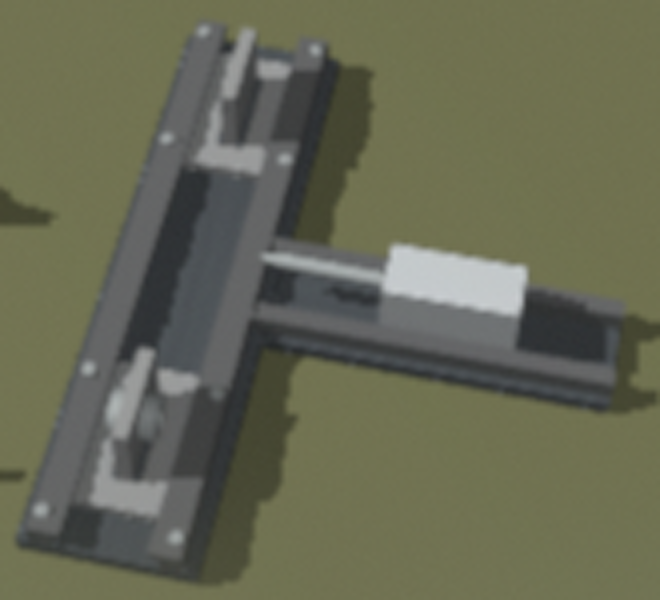

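The crop confirms it: the bush is on the right bracket, at crop (512,203), which is scene (408,225). The left bracket is plain. I'll fit the poses from corner pixels in both views.

```bash
cat > h.py <<'E'
from rig import env, eyes
import numpy as np, cv2
from scipy.optimize import least_squares
from scipy.spatial.transform import Rotation as Ro
def proj(n,X,p=None):
    p=p or eyes.camera_params(n); c=np.asarray(X)@p["R"].T+p["t"]
    if n=="wrist":
        r=np.linalg.norm(c[:,:2],axis=1); s=(np.arctan2(r,c[:,2])/r)[:,None]*c[:,:2]
    else: s=c[:,:2]/c[:,2:]
    return s*[p["fx"],p["fy"]]+[p["cx"],p["cy"]]
def fx2w(f,P):
    P=np.atleast_2d(P); c,s=np.cos(f[2]),np.sin(f[2])
    return np.c_[f[0]+c*P[:,0]-s*P[:,1], f[1]+s*P[:,0]+c*P[:,1], P[:,2]]
E
python3 - <<'E'
from h import *
# kind: F fixed, P probe(x rel origin), B bracket (y rel)
pts=[("F",.038,-.165,.024,(193,24),(157,540)),("F",-.038,-.165,.024,(328,42),(48,437)),("F",.038,.165,.024,(20,532),(635,215)),("F",-.038,.165,.024,(190,550),(553,128)),
("F",-.225,-.0258,.022,(622,303),(48,75)),("F",-.225,.0258,.022,(614,383),(118,33)),
("P",.035,-.015,.052,(392,245),(205,165)),("P",-.035,-.015,.052,(527,265),(122,85)),("P",-.035,.015,.052,(521,317),(160,62)),("P",.035,.015,.052,(383,298),(243,140)),
("B",0,-.025,.060,(145,351),(470,190)),("B",0,.025,.060,(126,435),(543,148)),
("Q",0,-.025,.060,(247,32),(148,403)),("Q",0,.025,.060,(230,92),(230,357))]
a=np.array([p[4] for p in pts]);b=np.array([p[5] for p in pts])
a=(a+.5)/4-.5+[240,205]; b=(b+.5)/4.5-.5+[295,180]
ca,cb=eyes.camera_params("side"),eyes.camera_params("scene")
def res(v):
    L=np.array([[p[1]+(v[3] if p[0]=="P" else 0),p[2]+{"B":v[4],"Q":v[5]}.get(p[0],0),p[3]] for p in pts]); W=fx2w(v,L)
    return np.r_[proj("side",W,ca)-a,proj("scene",W,cb)-b].ravel()
s=least_squares(res,[.6,0,0,-.13,.1,-.1],loss="soft_l1")
print(s.x.round(4)); print(res(s.x).reshape(-1,2).round(1).tolist())
np.save("v.npy",s.x); v=s.x
print(fx2w(v,[[0,v[4],0],[v[3]-.035,0,0]]), env.state()["ee_pos"],env.state()["tcp_rot"],env.state()["time"])
E
```

```text
[ 0.6451  0.065  -0.1412 -0.1394  0.102  -0.1094]
[[0.7, -1.2], [-0.8, -0.4], [0.7, -0.7], [-2.8, 2.7], [0.3, -0.7], [-0.6, 0.4], [0.0, -0.6], [0.4, 0.5], [-0.3, -0.2], [-0.5, -1.8], [-0.0, -0.8], [-2.3, 0.5], [-0.1, -1.2], [-1.3, 0.9], [-1.7, -1.1], [1.1, -1.2], [-0.1, -3.9], [-4.0, -3.9], [-0.6, -0.3], [0.2, -0.8], [-0.6, 0.2], [-0.8, -0.1], [0.5, -0.9], [0.8, -0.5], [0.2, 0.8], [-0.3, -0.4], [0.4, 1.5], [-0.2, -0.2]]
[[0.65948845 0.16601941 0.        ]
 [0.47251172 0.08957415 0.        ]] [0.18131575 0.62372447 0.25542119] [-5.08121471e-05  1.40974850e-01  9.90012857e-01 -7.95522215e-04] 0.1
```

```bash
cat >> h.py <<'E'
v=np.load("v.npy")
a=(v[2]+np.pi)/2; Q=[0,np.cos(a),np.sin(a),0]
def at(x,y,z): return fx2w(v,[x,y,z])[0]
E
python3 - <<'E'
from h import *
env.move_ptp(at(-.05,.05,.26),Q)
p=eyes.camera_params("wrist"); im=eyes.grab_frame("wrist")[:,:,::-1].copy()
np.save("im.npy",im); 
L=[(x,y,.024) for x in(-.038,.038) for y in(-.165,.165)]+[(-.225,y,.022) for y in(-.0258,.0258)]+[(v[3]+dx,dy,.052) for dx in(-.035,.035) for dy in(-.015,.015)]+[(0,v[k]+dy,.06) for k in(4,5) for dy in(-.025,.025)]
U=proj("wrist",fx2w(v,L),p); print(U.round(0).tolist(),env.state()["time"],env.state()["qpos"].round(2))
for u in U: cv2.drawMarker(im,tuple(int(round(k)) for k in u),(0,0,255),0,7,1)
lo=np.maximum(U.min(0)-25,0).astype(int);hi=(U.max(0)+25).astype(int)
c=im[lo[1]:hi[1],lo[0]:hi[0]];f=min(800/c.shape[1],600/c.shape[0]);print(lo,f)
cv2.imwrite("pics/w1.png",cv2.resize(c,None,fx=f*.99,fy=f*.99,interpolation=cv2.INTER_CUBIC))
E
```

```text
[[121.0, 223.0], [434.0, 222.0], [131.0, 288.0], [428.0, 292.0], [242.0, 33.0], [295.0, 30.0], [246.0, 77.0], [280.0, 76.0], [246.0, 155.0], [280.0, 155.0], [349.0, 271.0], [403.0, 271.0], [135.0, 268.0], [180.0, 269.0]] 2.4833 [-0.53  0.41  0.36  1.71 -0.16  1.05  1.32]
[96  5] 1.9292604501607717
```

View pics/w1.png

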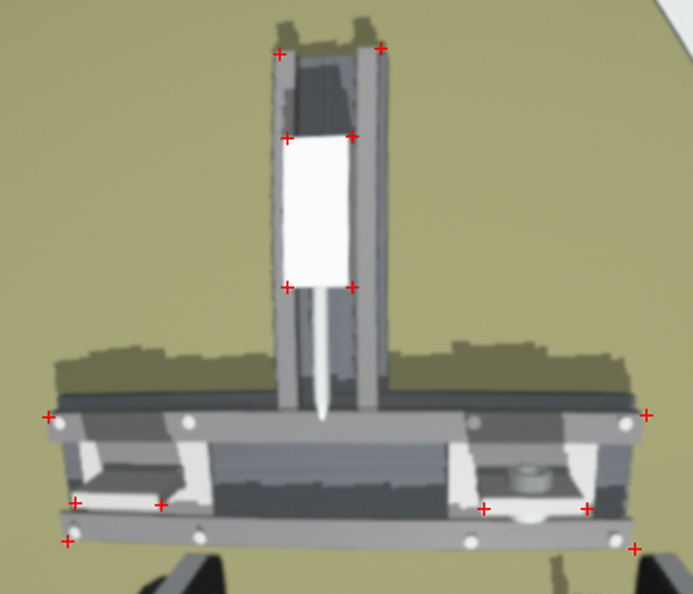

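The wrist view shows the fit within about 2 mm, with the drawn marks 1–2 mm right of the probe. I'll refit with the wrist corners added.

```bash
python3 - <<'E'
from h import *
pts=[("F",.038,-.165,.024,(193,24),(157,540)),("F",-.038,-.165,.024,(328,42),(48,437)),("F",.038,.165,.024,(20,532),(635,215)),("F",-.038,.165,.024,(190,550),(553,128)),
("F",-.225,-.0258,.022,(622,303),(48,75)),("F",-.225,.0258,.022,(614,383),(118,33)),
("P",.035,-.015,.052,(392,245),(205,165)),("P",-.035,-.015,.052,(527,265),(122,85)),("P",-.035,.015,.052,(521,317),(160,62)),("P",.035,.015,.052,(383,298),(243,140)),
("B",0,-.025,.060,(145,351),(470,190)),("B",0,.025,.060,(126,435),(543,148)),
("Q",0,-.025,.060,(247,32),(148,403)),("Q",0,.025,.060,(230,92),(230,357))]
w=np.array([(68,545),(49,413),(633,548),(642,412),(273,53),(378,48),(284,287),(284,138),(349,135),(349,287),(482,505),(594,506),(70,499),(163,500)])
a=np.array([p[4] for p in pts]);b=np.array([p[5] for p in pts])
a=(a+.5)/4-.5+[240,205]; b=(b+.5)/4.5-.5+[295,180]; w=(w+.5)/1.91-.5+[96,5]
C={n:eyes.camera_params(n) for n in("side","scene","wrist")}
def res(v,only=None):
    L=np.array([[p[1]+(v[3] if p[0]=="P" else 0),p[2]+{"B":v[4],"Q":v[5]}.get(p[0],0),p[3]] for p in pts]); W=fx2w(v,L)
    r={"side":proj("side",W,C["side"])-a,"scene":proj("scene",W,C["scene"])-b,"wrist":proj("wrist",W,C["wrist"])-w}
    return np.concatenate([r[n].ravel() for n in r if only in(None,n)])
for o in("side","scene","wrist",None):
    s=least_squares(res,v,loss="soft_l1",args=(o,)); print(o,s.x.round(4))
print(res(s.x,"wrist").reshape(-1,2).round(1).tolist())
np.save("v.npy",s.x)
E
```

```text
side [ 0.6441  0.0664 -0.1358 -0.1385  0.1005 -0.1113]
scene [ 0.6467  0.0619 -0.1543 -0.1405  0.1038 -0.1064]
wrist [ 0.6438  0.0639 -0.1398 -0.1383  0.1038 -0.1081]
None [ 0.6442  0.0642 -0.1395 -0.1386  0.1033 -0.1084]
[[-1.1, -2.6], [-0.9, 1.3], [-0.0, -0.7], [1.6, 0.8], [1.7, -0.2], [0.1, -0.3], [0.8, 0.3], [0.1, 0.1], [0.1, 0.2], [0.4, -0.5], [1.8, 0.9], [-3.2, -0.1], [2.4, 1.3], [-1.4, 1.9]]
```

```bash
python3 - <<'E'
from h import *
y=v[4]
env.move_l(at(0,y,.12)); 
print(env.move_l(at(0,y,.056),speed=.06,stop_force=8), env.state()["ee_pos"],env.state()["force"])
env.gripper_close(20); s=env.state(); print(s["gripper_width"],s["grasp_force"],s["force"],s["ee_pos"]-at(0,y,.056))
print(env.move_l(at(0,0,.056),speed=.05,stop_force=35))
s=env.state(); print(s["gripper_width"],s["force"],(s["ee_pos"]-at(0,0,.056)).round(4),s["time"])
E
```

```text
False [0.65892062 0.16658176 0.05651156] [ 0.90270274  0.90230872 -0.07176585]
0.049743727433081336 22.349590212106705 [-1.52102047  0.23839766  2.67095327] [ 0.0002039  -0.00015911  0.00050416]
False
0.04966819008910728 [1.48392278 4.08498015 5.21555156] [0.0004 0.0008 0.0005] 7.5417
```

```bash
python3 - <<'E'
from h import *
env.let_go(); env.move_l(at(0,0,.14)); env.move_l(at(-.09,0,.2))
p=eyes.camera_params("wrist"); im=eyes.grab_frame("wrist")[:,:,::-1].copy()
L=[(v[3]+dx,dy,.052) for dx in(-.035,.035) for dy in(-.015,.015)]+[(v[3]+.1,0,.04),(-.012,0,.052),(.0,0,.06)]+[(0,d,.06) for d in(-.025,.025)]+[(-.038,-.0258,.022),(-.038,.0258,.022)]
U=proj("wrist",fx2w(v,L),p); print(U.round(1).tolist(),env.state()["time"])
lo=np.maximum(U.min(0)-20,0).astype(int);hi=(U.max(0)+20).astype(int)
f=min(400/(hi-lo)[0],590/(hi-lo)[1]);print(lo,f)
def up(i): return cv2.resize(i[lo[1]:hi[1],lo[0]:hi[0]],None,fx=f,fy=f,interpolation=cv2.INTER_CUBIC)
A=up(im); B=A.copy()
for u in U: cv2.drawMarker(B,tuple(int(k) for k in ((u-lo+.5)*f-.5).round()),(0,0,255),0,9,1)
cv2.imwrite("pics/w2.png",np.hstack([A,B]))
E
```

```text
[[300.5, 116.2], [343.2, 116.1], [301.4, 213.0], [342.5, 213.0], [322.0, 289.0], [322.0, 324.9], [322.0, 342.6], [290.9, 342.4], [353.1, 342.3], [291.8, 281.3], [352.0, 281.2]] 9.625
[270  96] 2.218045112781955
```

View pics/w2.png

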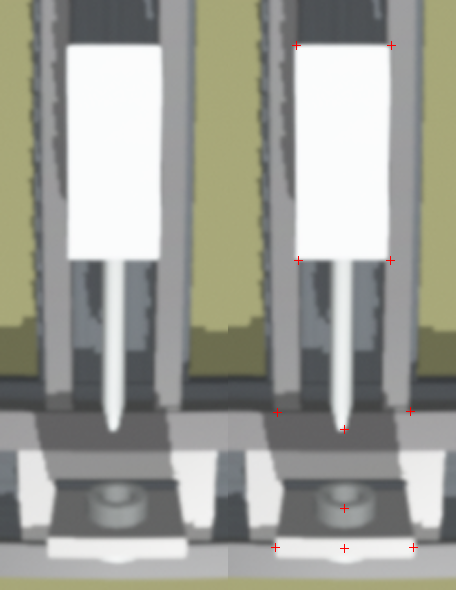

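The pin axis is at column 114 and the bush centre at about 117.5, so the bracket sits about 1.1 mm towards +y. That is well within 6 mm and inside the 2 mm bore clearance. Next I'll push the probe.

```bash
python3 - <<'E'
from h import *
env.gripper_close(20)
env.move_l(at(-.212,-.001,.2)); print(env.move_l(at(-.212,-.001,.056),speed=.1,stop_force=8))
def fx():
    d=env.state()["ee_pos"]-at(0,0,0); c,s=np.cos(v[2]),np.sin(v[2]); return (c*d[0]+s*d[1]).round(4),(c*d[1]-s*d[0]).round(4),env.state()["force"].round(1),env.state()["time"]
for x in(-.16,-.105):
    r=env.move_l(at(x,-.001,.056),speed=.03,stop_force=15); print(x,r,fx())
    if r: break
p=eyes.camera_params("wrist")
im=eyes.grab_frame("side")[225:325,250:400,::-1]
cv2.imwrite("pics/s2.png",cv2.resize(im,None,fx=5,fy=5,interpolation=cv2.INTER_CUBIC))
E
```

```text
False
-0.16 False (np.float64(-0.16), np.float64(-0.001), array([-1.1, -0.3, -0.5]), 14.8333)
-0.105 True (np.float64(-0.1199), np.float64(-0.0011), array([-0.3, -0.3, -0.3]), 16.1417)
```

View pics/s2.png

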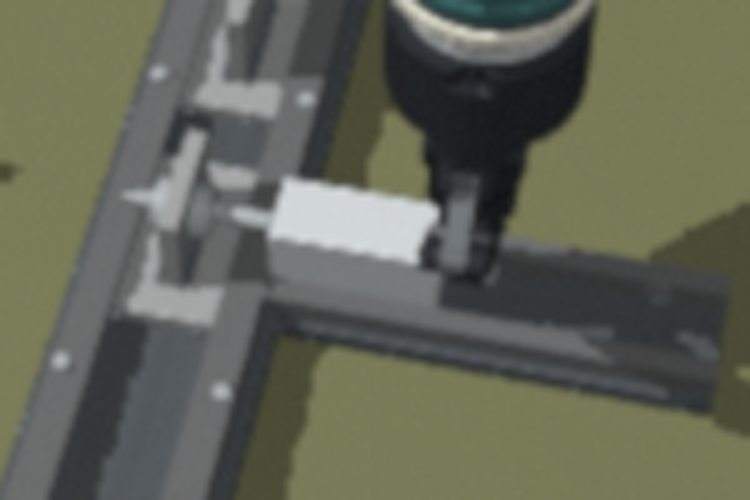

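The pin tip shows beyond the bush at (130,195), and the push stopped at about the expected home position. I'll press once more to confirm, back off and look.

```bash
python3 - <<'E'
from h import *
r=env.move_l(at(-.112,-.001,.056),speed=.015,stop_force=25); d=env.state()["ee_pos"]-at(0,0,0)
print(r,(np.cos(v[2])*d[0]+np.sin(v[2])*d[1]).round(4),env.state()["force"])
env.move_l(at(-.15,-.001,.056),speed=.05); env.move_l(at(-.15,-.001,.2))
p=eyes.camera_params("wrist"); im=eyes.grab_frame("wrist")[:,:,::-1].copy()
L=[(-.073+dx,dy,.052) for dx in(-.035,.035) for dy in(-.015,.015)]+[(.027,0,.04)]+[(0,d,.06) for d in(-.025,.025)]+[(-.038,-.0258,.024),(-.038,.0258,.024)]
U=proj("wrist",fx2w(v,L),p); lo=np.maximum(U.min(0)-20,0).astype(int);hi=(U.max(0)+20).astype(int)
f=min(400/(hi-lo)[0],590/(hi-lo)[1]);print(lo,f,env.state()["time"])
A=cv2.resize(im[lo[1]:hi[1],lo[0]:hi[0]],None,fx=f,fy=f,interpolation=cv2.INTER_CUBIC);B=A.copy()
for u in U: cv2.drawMarker(B,tuple(int(k) for k in ((u-lo+.5)*f-.5).round()),(0,0,255),0,9,1)
cv2.imwrite("pics/w3.png",np.hstack([A,B]))
E
```

```text
False -0.1192 [-17.96402893   1.10060071  13.73386145]
[274 267] 3.6196319018404908 19.0333
```

View pics/w3.png

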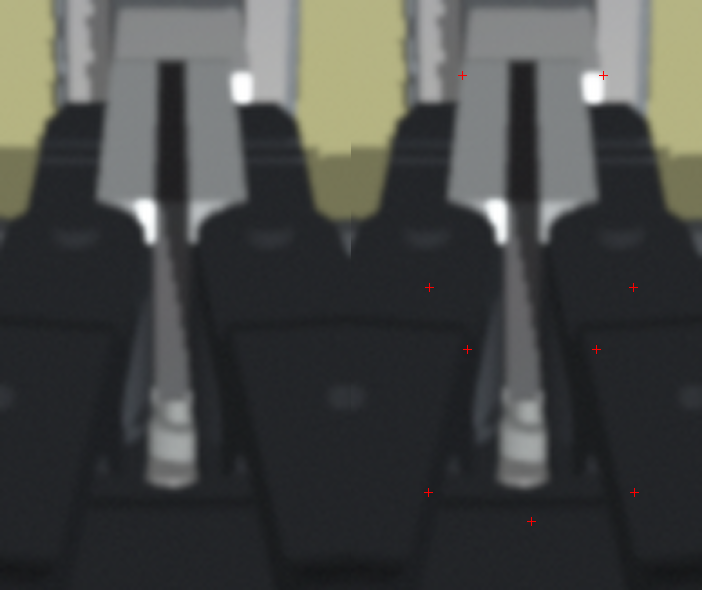

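The closed fingers hide most of this view. The block's back edge (row ~72) matches the predicted home position (row 75), and an 18 N push moved it only 0.7 mm, so it is home.

```bash
python3 - <<'E'
from rig import env
print(env.sign_off())
E
```

```text
the job is handed in; nothing more can be done
None
```

I slid the bored bracket into line, pushed the probe home against the rail with its pin through the bore, and handed the job in at about 19 s; the sign-off returned no verdict.

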